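# Close the receipt printer and feed the new roll

### The job

A new paper roll has just been put into the receipt printer and its cover stands open. With the fingertips, gently push the cover down until it is fully shut, then press the green feed key all the way down, keep it down for about a second and a half so that the paper runs out, and let it come up again. Do not touch the red power key, do not shift or lift the printer, and leave everything else on the desk where it stands.

Things in the scene. Friction and masses are not known exactly. Their poses are not given: they have to be found in the camera images.
- printer: light-grey receipt printer, slate-blue cover; 175 deep (x) x 140 wide x 108 mm high when shut, 1.5 kg, loose on rubber feet. Origin on the desk under its middle. Own x runs from front to rear, z up; the front with the two keys faces own -x, roughly towards the robot. The level front block that carries the keys is 100 mm high and ends 38 mm in front of the origin; behind it is the open well with the white roll.
- printer_lid (a joint): angle of the cover, rad: 0 shut (level), positive open, at most 1.5. A slate-blue plate 112 x 138 x 8 mm hinged along its rear edge; open, it leans up from the hinge, free edge up and to the front, outer face looking up and back. The stiff hinge (0.1 N m) holds it at any angle; 1 to 4 N on the outer face shut it, and it does not spring back.
- lid_hinge (a point): point on the hinge axis of the cover, in the middle of its width, 100 mm above the desk and 75 mm behind the printer's origin; the axis runs along the printer's own y. The outer face of the cover lies 8.5 mm off the axis
- lid_edge (a point): middle of the free edge of the cover, on its outer face, 113 mm from the hinge axis; with the cover shut it lies 108 mm above the desk and 38 mm in front of the printer's origin
- feed_key (a joint): travel of the green feed key in m: 0 up, 0.004 fully down; a spring brings it back (about 1 N to start, 4.5 N fully down)
- feed_key_top (a point): middle of the top of the green round feed key, 22 mm in diameter, standing 8 mm above the front block; pressed straight down. It is 67 mm in front of the printer's origin and 50 mm towards its own +y (left, seen from the front), 29 mm in front of the cover's shut edge
- power_key (a joint): travel of the red power key in m: 0 up; must stay up
- power_key_top (a point): middle of the top of the red round power key, same shape as the feed key, 100 mm from it towards the printer's own -y; to be left alone
- card_terminal: dark hand-held card terminal, 160 (x) x 68 x 30 mm, lying loose left of the printer; origin under its centre
- spare_roll: spare white paper roll standing on end, 51 mm in diameter, 57 mm high, loose right of the printer; origin under its centre
- rubber_stamp: self-inking stamp with red handle, 35 x 56 x 89 mm, loose right of the printer; origin under its centre
- counter_bell: silver counter bell, 68 mm across, 55 mm high, loose; origin under its centre
- red_stapler: red stapler, 36 x 146 (y) x 54 mm, loose; origin under its centre
- blue_spool: wooden spool with blue thread, 32 mm across, 40 mm high, loose; origin under its centre
- green_spool: wooden spool with green thread, 32 mm across, 44 mm high, loose; origin under its centre

How it is judged:
By the outcome, as a careful person would: the job done as asked, in the order asked, and still so for the second after the job is handed in, with the robot touching nothing.
It also fails if it takes over 48 s, if anything falls off the work surface, if the arm or the gripper's body presses on something with over 40 N, if the wrist force passes 120 N, or if a joint passes its speed limit or range.

### The arm

A 6-joint arm with a two-finger parallel gripper is mounted at the origin on a cart in front of the work surface, level with it; the furniture and walls round the work are solid. World frame = base frame: x ahead of the robot, y to its left, z up, the work surface at z = 0. Lengths are in mm, angles in rad, forces in N, time in s.
With the tool pointing down it reaches from about 300 to 775 mm from the base axis. Payload 14.6 kg.
Tool frame: the origin (TCP) lies between the finger pads; the fingertips stand 8 mm ahead of it and the grasp point (between the pads) lies 11 mm behind it; z points along the fingers, y is the direction in which the jaws open and shut (so a half turn about z gives the same grasp; the last joint's range is limited). The gripper opens to 94 mm and grips with 3 to 60 N. Pads are 16 mm wide; open, the fingers measure 119 mm over their backs; the gripper's body (75 mm by 177 mm) begins 78 mm behind the grasp point.
Start: joints at [-1.297, 0.3, 1.521, -0, 1.321, -0.067], TCP at [183.825, -518.36, 213.446] pointing down, gripper open.
Joint ranges: [-3.03, 3.03], [-0.79, 2.21], [0.23, 2.52], [-1.04, 4.18], [0, 3.07], [-2.55, 2.55]. Speed limits (rad/s): [2.22, 2.22, 2.57, 3.14, 3.14, 3.14].

### API

Orientations are given as [roll, pitch, yaw] about the fixed x, y, z axes, in that order (R = Rz(yaw) Ry(pitch) Rx(roll)).
In Python, from cell import manip gives the robot as it stands. The module is installed in compiled form; this text tells all that it offers.
- The arm moves only by the tool send_rows, never from a script. Its argument "series" is a list that holds one entry, the list of rows, each a list of 5 numbers: the opening, from 0 (shut) to 1 (fully open), then the shift along the tool's x, y, z in mm, then the turn about the tool's z in degrees. In form: [[[gripper, dx, dy, dz, roll], ...]]. A call has 1 to 10 rows; each row is the pose to reach, as a shift and turn from the pose commanded when the call began, along the tool's axes at that moment; what a row does not reach only later rows make up. A row lasts 1/10 s, in which the tool goes at most 50 mm and 8.59 degrees, less where a joint would pass 70% of its speed; a pose out of reach is approached as far as the arm can. A call with a gripper value outside its range is refused whole. The fingers move at their own pace and stop on an object; "newtons" is the grip in N (left out, the last holds). Time passes only in rows, so rows that repeat a pose let the fingers close. It gives the time, the measured TCP pose, the force and the opening at its end, in the units of the state.
- manip.read_state(): the state, without advancing time (a new reading comes with each control period).
- manip.camera(name): name is "scene" or "top"; returns a dict with "img" (400x640x3 uint8, red, green, blue), "vfov" (degrees; the focal length in pixels is half the picture's height over the tangent of half this angle, whatever the lens; pixels are square), "cx", "cy" (the principal point, pixels), "pose" (4x4, takes a point from camera to world coordinates). Camera axes: x right, y down, z forward; pixel columns grow to the right and rows downward; lengths in mm; the calibration is good to about 2 mm. A picture is of the moment at which its call begins. There is no depth.
- manip.sign_off(): hands the job in, once; it reports no verdict.
Trained networks look in a picture, given as the dict that the camera call returned (one of the last four; its "shot" number tells which), for a name from the list of things; names that differ only in an ending like _2 or _b are one class to them, and where a whole thing is asked for, a point or a joint stands for the part that bears it (a point fixed in the world has none). Each returns a list of dicts, best first, with "conf" (0 to 1); they miss things now and then, are a little off and sometimes report something else, mostly with a low value. They report only what shows in the picture. A call takes as long as a camera call.
- manip.find_in(target, picture): "rect" ([left, top, width, height] in pixels, round what is visible of it).
- manip.silhouettes(target, picture): "pixels" (400x640 bool, what is visible of it) and "rect" ([left, top, width, height] in pixels, round what is visible of it).
The state is a dict: "clock": time; "joints": joint angles; "qd": joint speeds; "effort": joint torques, N m; "eef_pos": TCP position; "eef_rot": TCP orientation; "wrist_force": force on the tool from outside, world axes, zero at the start; "moment": the same for the moment, N m; "finger_gap": finger opening in mm.
Only numpy, scipy, OpenCV 4.12 (cv2) and the standard library are available. Lean on these libraries where they do the work, as an engineer would, in place of code of your own. Each camera call takes 0.05 s, during which the arm holds its last target. There are 200 camera calls.

## Working session

There is one attempt and no reset: what is moved stays moved. The work goes in short steps, Python scripts to look and compute and a tool call to move; the robot and the scene stay as the last step left them, time stands still between calls to the robot, and variables do not carry over. Pictures are saved under pics/ and viewed, about 8 in all and at most 12, crops included, and the job is handed in when it is done.

Besides the shell and the picture viewer there is one more tool, called after ">>>" by a JSON object that holds its "fn" and its "kwargs". send_rows: Moves the arm, as the interface text tells. Its arguments: {"type":"object","properties":{"series":{"type":"array"},"newtons":{"type":"number"}},"required":["series"]}

```bash
mkdir -p pics
cat > h.py <<'E'
import numpy as np, cv2
from cell import manip
from scipy.spatial.transform import Rotation as Ro
def K(c):
    f=c["img"].shape[0]/2/np.tan(np.radians(c["vfov"])/2); return f
def ray(c,u,v,z):
    P=np.array(c["pose"]); f=K(c); d=P[:3,:3]@np.array([(u-c["cx"])/f,(v-c["cy"])/f,1]); o=P[:3,3]
    return o+d*(z-o[2])/d[2]
def proj(c,p):
    P=np.array(c["pose"]); q=P[:3,:3].T@(np.array(p)-P[:3,3]); return q[:2]/q[2]*K(c)+[c["cx"],c["cy"]]
def save(c,n): cv2.imwrite(f"pics/{n}.png",c["img"][:,:,::-1])
E
python3 - <<'E'
from h import *
s=manip.read_state(); print(s)
for n in("scene","top"):
    c=manip.camera(n); save(c,n+"0"); print(n,c["vfov"],c["cx"],c["cy"],np.round(c["pose"],3).tolist())
    for t in("printer","printer_lid","feed_key","power_key","card_terminal","spare_roll","rubber_stamp","counter_bell","red_stapler"):
        print(t,[(np.round(d["rect"]).tolist(),round(d["conf"],2)) for d in manip.find_in(t,c)[:2]])
E
```

```text
{'clock': 0.0, 'joints': array([-1.29662816e+00,  3.00472669e-01,  1.52155934e+00, -7.27938649e-06,
        1.32069663e+00, -6.65927376e-02]), 'qd': array([ 1.50812881e-05,  8.36609711e-04, -1.05506171e-03,  1.78057569e-03,
       -2.47191428e-04,  7.75347448e-04]), 'effort': array([ 9.37603181e-04, -5.31809020e+01, -3.52734375e+01,  7.08449632e-02,
        2.43866479e-02, -7.94778293e-05]), 'eef_pos': array([ 183.74537288, -518.14001657,  212.8946594 ]), 'eef_rot': array([-3.14045871e+00, -6.85573801e-05,  3.40762668e-01]), 'wrist_force': array([-0.72680171, -0.50812026,  0.17603758]), 'moment': array([-0.0154762 , -0.00920363, -0.02481611]), 'finger_gap': 94.20158435664383}
scene 44.701923525337975 314.19945186069833 187.8683695834645 [[-0.698, -0.477, 0.534, -156.404], [-0.715, 0.449, -0.535, 508.392], [0.016, -0.756, -0.655, 946.089], [0.0, 0.0, 0.0, 1.0]]
printer [([267.0, 175.0, 70.0, 86.0], 0.8)]
printer_lid [([268.0, 174.0, 60.0, 21.0], 0.74)]
feed_key [([293.0, 223.0, 6.0, 9.0], 0.49)]
power_key [([291.0, 223.0, 13.0, 8.0], 0.63)]
card_terminal [([242.0, 225.0, 47.0, 49.0], 0.74)]
spare_roll []
rubber_stamp [([333.0, 178.0, 16.0, 29.0], 0.69)]
counter_bell [([265.0, 173.0, 74.0, 90.0], 0.16)]
red_stapler []
top 55.93006111195858 319.3550073104894 194.21407752841733 [[-0.008, -0.987, 0.159, 410.215], [-1.0, 0.005, -0.018, -194.734], [0.017, -0.159, -0.987, 991.148], [0.0, 0.0, 0.0, 1.0]]
printer [([241.0, 179.0, 82.0, 83.0], 0.69)]
printer_lid [([248.0, 179.0, 70.0, 47.0], 0.68)]
feed_key [([246.0, 233.0, 10.0, 12.0], 0.39)]
power_key [([249.0, 178.0, 70.0, 46.0], 0.43)]
card_terminal [([220.0, 180.0, 37.0, 64.0], 0.61)]
spare_roll [([318.0, 240.0, 21.0, 19.0], 0.55), ([248.0, 231.0, 6.0, 16.0], 0.38)]
rubber_stamp [([326.0, 210.0, 25.0, 16.0], 0.59)]
counter_bell [([403.0, 256.0, 30.0, 25.0], 0.84)]
red_stapler [([406.0, 231.0, 60.0, 15.0], 0.76)]
```

```bash
ls pics
```

```text
scene0.png
top0.png
```

Run:
```python
import cv2
for n,(x,y,w,h) in {"scene0":(220,140,160,140),"top0":(200,150,280,150)}.items():
    a=cv2.imread(f"pics/{n}.png")[y:y+h,x:x+w]; k=4 if n[0]=="s" else 2.8; cv2.imwrite(f"pics/{n}c.png",cv2.resize(a,None,fx=k,fy=k,interpolation=cv2.INTER_CUBIC))
```

```text
(no output)
```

View pics/scene0c.png

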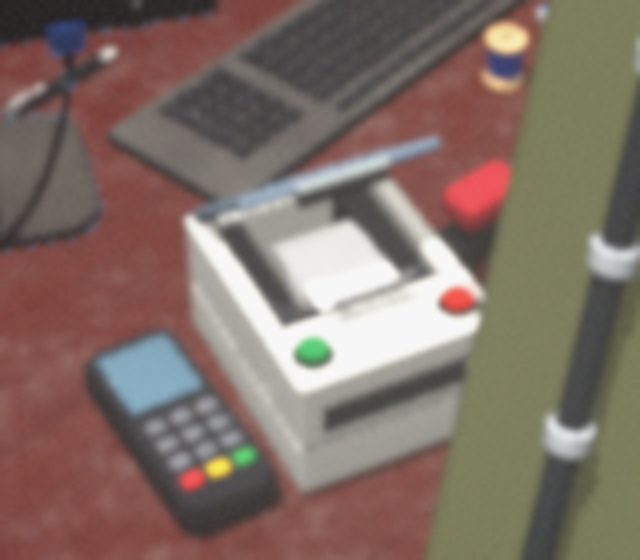

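View pics/top0c.png

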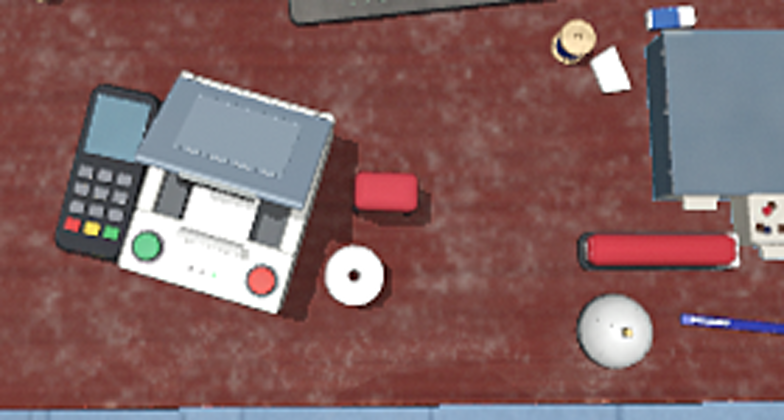

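The scene view shows the open printer with the green key at about (298,228) and the red at (334,215). In the top view the keys are at (252.5,238) and (293,250), the lid's rear corners near (267,176)/(319,192) and its free-edge corners near (249,207)/(309,224). Next I fit pose and lid angle.

```bash
cat >> h.py <<'E'
def W(q,p): # q=x,y,yaw
    c,s=np.cos(q[2]),np.sin(q[2]); return np.array([q[0]+c*p[0]-s*p[1],q[1]+s*p[0]+c*p[1],p[2]])
def lidp(a,r,y,off=8.5): # r along lid from hinge, off outward
    return np.array([75-r*np.cos(a)+off*np.sin(a),y,100+r*np.sin(a)+off*np.cos(a)])
E
python3 - <<'E'
from h import *
from scipy.optimize import least_squares
t=manip.camera("top"); s=manip.camera("scene")
for c in (t,s):
    img=c["img"].astype(int); 
    for nm,m in(("g",(img[:,:,1]>img[:,:,0]+50)&(img[:,:,1]>img[:,:,2]+30)),("r",(img[:,:,0]>img[:,:,1]+110))):
        n,l,st,ce=cv2.connectedComponentsWithStats(m.astype(np.uint8))
        print(nm,[(np.round(ce[i],1).tolist(),int(st[i,4])) for i in range(1,n) if st[i,4]>15 and 220<ce[i][0]<345 and 170<ce[i][1]<270])
F=np.array([-67,50,106.]);Pw=np.array([-67,-50,106.])
ob=[(t,F,(252.5,237.9)),(t,Pw,(293.2,250)),(s,F,(298.2,227.5)),(s,Pw,(334.5,214.8))]
def res(q):
    r=[proj(c,W(q,p))-o for c,p,o in ob]
    L=[(0,69,(266.8,176.1)),(0,-69,(318.9,191.8)),(113,69,(248.9,207.1)),(113,-69,(308.9,223.9))]
    r+=[(proj(t,W(q,lidp(q[3],a,y)))-o)*.6 for a,y,o in L]
    r+=[(proj(s,W(q,lidp(q[3],113,-69)))-(329,175.5))*.6]
    return np.concatenate(r)
f=least_squares(res,[450,-100,-.2,.8],x_scale=[10,10,.1,.1]); q=f.x
print(q,np.round(f.fun,1))
print("feed",W(q,[-67,50,108]),"pow",W(q,[-67,-50,108]),"hinge",W(q,[75,0,100]),"edge",W(q,lidp(q[3],113,0)))
print([np.round(ray(t,u,v,z)) for u,v,z in((329+11,218,80),(328,249,57),(239,215,30),(420,268,50))])
E
```

```text
g [([239.4, 232.8], 22), ([251.8, 237.4], 70)]
r [([337.6, 218.0], 276), ([225.5, 229.8], 17), ([292.9, 249.8], 64)]
g [([297.6, 226.9], 37), ([280.6, 253.6], 19)]
r [([339.3, 186.8], 133), ([334.0, 214.3], 26)]
[ 5.00859802e+02 -1.20503273e+02 -3.07537886e-01  7.05160252e-01] [-0.7 -0.6 -0.5  0.1  0.8 -1.2  0.8 -1.  -1.6 -0.2  0.2  0.5 -1.  -0.8
 -0.5  0.5  1.5 -0.5]
feed [452.13897135 -52.56741588 108.        ] pow [ 421.86767526 -147.87559304  108.        ] hinge [ 572.34093487 -143.2067449   100.        ] edge [ 495.57873353 -118.82592686  179.71442879]
[array([ 498., -261.,   80.]), array([ 425., -232.,   57.]), array([513.,  -7.,  30.]), array([ 377., -458.,   50.])]
```

>>> {"fn": "send_rows", "kwargs": {"series": [[[0,10,-6,-10,0],[0,35,-21,-20,4],[0,70,-42,-20,8],[0,105,-62,-20,12],[0,140,-83,-20,17],[0,175,-104,-20,22],[0,210,-125,-20,27],[0,240,-142,-20,32],[0,260,-154,-20,37],[0,270,-160,-20,37]]], "newtons": 10}}

```text
clock: 2.1
eef_pos: [385.9, -275.5, 234.2]
eef_rot: [3.141, -0.001, -0.304]
wrist_force: [0.4, -0.2, 0.5]
finger_gap: 17.2
```

>>> {"fn": "send_rows", "kwargs": {"series": [[[0,4,-10,0,0],[0,14,-34,0,0],[0,27,-65,0,0],[0,40,-96,0,0],[0,53,-127,0,0],[0,65,-156,0,0],[0,73,-175,0,0],[0,76,-182,0,0],[0,76,-182,0,0]]]}}

```text
clock: 3.0
eef_pos: [512.0, -126.5, 233.4]
eef_rot: [3.141, 0.0, -0.303]
wrist_force: [0.2, -0.3, 0.1]
finger_gap: 0.2
```

Run:
```python
from h import *
t=manip.camera("top"); s=manip.camera("scene"); st=manip.read_state(); p=st["eef_pos"];print(p,st["wrist_force"],st["finger_gap"])
tip=p-[0,0,8]; a=s["img"][110:260,220:380]; b=t["img"][130:280,200:360]
print(proj(s,tip)*1,proj(t,tip))
cv2.imwrite("pics/j1.png",cv2.resize(np.hstack([a,b])[:,:,::-1],None,fx=2.5,fy=2.5,interpolation=cv2.INTER_CUBIC))
```

```text
[ 511.47505178 -127.34847911  233.47511366] [ 0.450128   -0.80135975  0.75846929] 0.6417579974347272
[304.70270414 163.15412009] [279.74664463 205.15730483]
```

View pics/j1.png

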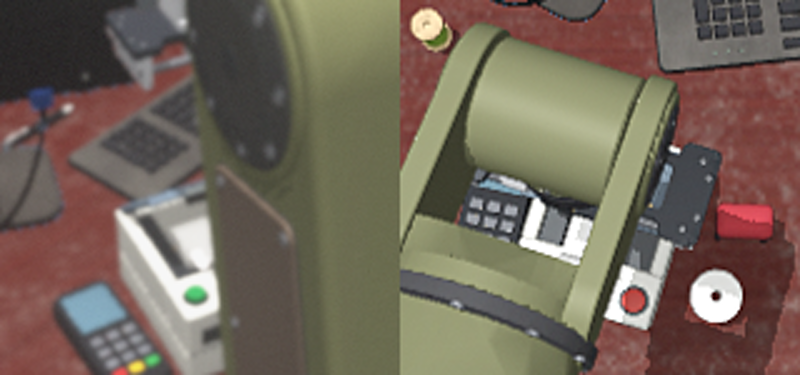

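The arm hides the lid (view shows only the green key at left, the red key at right), so I descend and watch the force.

>>> {"fn": "send_rows", "kwargs": {"series": [[[0,0,0,10,0],[0,0,0,25,0],[0,0,0,40,0],[0,0,0,48,0],[0,0,0,53,0],[0,0,0,58,0],[0,0,0,63,0],[0,0,0,68,0],[0,0,0,72,0],[0,0,0,75,0]]]}}

```text
clock: 4.1
eef_pos: [512.0, -126.5, 158.1]
eef_rot: [-3.142, 0.0, -0.305]
wrist_force: [0.7, 0.2, 1.3]
finger_gap: 0.8
```

>>> {"fn": "send_rows", "kwargs": {"series": [[[0,0,0,4,0],[0,0,0,8,0],[0,0,0,12,0],[0,0,0,16,0],[0,0,0,20,0],[0,0,0,24,0],[0,0,0,27,0],[0,0,0,30,0],[0,0,0,33,0],[0,0,0,36,0]]]}}

```text
clock: 5.1
eef_pos: [512.0, -126.5, 122.2]
eef_rot: [-3.142, 0.0, -0.305]
wrist_force: [-0.6, -0.1, 0.8]
finger_gap: 0.3
```

Tip at 114; shut should be at 108. Small steps now.

>>> {"fn": "send_rows", "kwargs": {"series": [[[0,0,0,1,0],[0,0,0,2,0],[0,0,0,3,0],[0,0,0,4,0],[0,0,0,4.5,0],[0,0,0,5,0],[0,0,0,5.5,0],[0,0,0,5.5,0]]]}}

```text
clock: 5.9
eef_pos: [512.0, -126.6, 116.9]
eef_rot: [3.142, -0.0, -0.305]
wrist_force: [0.7, -0.3, -0.7]
finger_gap: 0.4
```

>>> {"fn": "send_rows", "kwargs": {"series": [[[0,0,0,0.5,0],[0,0,0,1,0],[0,0,0,1,0]]]}}

```text
clock: 6.2
eef_pos: [512.1, -126.6, 116.6]
eef_rot: [3.142, -0.0, -0.305]
wrist_force: [-4.4, 0.9, 8.5]
finger_gap: 0.4
```

>>> {"fn": "send_rows", "kwargs": {"series": [[[0,0,0,0.5,0],[0,0,0,0.5,0]]]}}

```text
clock: 6.4
eef_pos: [512.1, -126.6, 116.5]
eef_rot: [3.142, -0.001, -0.305]
wrist_force: [-6.2, 1.4, 13.7]
finger_gap: 0.4
```

>>> {"fn": "send_rows", "kwargs": {"series": [[[0,0,0,0.5,0],[0,0,0,0.5,0]]]}}

```text
clock: 6.6
eef_pos: [512.2, -126.6, 116.5]
eef_rot: [3.142, -0.001, -0.305]
wrist_force: [-8.0, 2.0, 17.6]
finger_gap: 0.3
```

Hard stop at tip 108.5, with force rising: lid shut. Next I lift and swing aside for one look.

>>> {"fn": "send_rows", "kwargs": {"series": [[[0,0,0,-3,0],[0,0,0,-15,0],[0,0,0,-40,0],[0,-10,30,-55,0],[0,-20,70,-60,0],[0,-35,115,-60,0],[0,-50,160,-60,0],[0,-60,205,-60,0],[0,-60,230,-60,0],[0,-60,230,-60,0]]]}}

```text
clock: 7.6
eef_pos: [384.6, -330.3, 175.5]
eef_rot: [3.141, -0.001, -0.308]
wrist_force: [0.5, 0.3, -0.3]
finger_gap: 0.5
```

Run:
```python
from h import *
from scipy.optimize import least_squares
t=manip.camera("top"); s=manip.camera("scene"); st=manip.read_state(); print(st["clock"],st["eef_pos"],st["eef_rot"])
def blobs(c):
    img=c["img"].astype(int)
    for nm,m in(("g",(img[:,:,1]>img[:,:,0]+50)&(img[:,:,1]>img[:,:,2]+30)),("r",(img[:,:,0]>img[:,:,1]+110))):
        n,l,x,ce=cv2.connectedComponentsWithStats(m.astype(np.uint8))
        print(nm,[(np.round(ce[i],1).tolist(),int(x[i,4])) for i in range(1,n) if x[i,4]>12 and 220<ce[i][0]<345 and 170<ce[i][1]<270])
blobs(t);blobs(s)
a=s["img"][140:280,220:380]; b=t["img"][150:290,200:360]
cv2.imwrite("pics/j2.png",cv2.resize(np.hstack([a,b])[:,:,::-1],None,fx=2.5,fy=2.5,interpolation=cv2.INTER_CUBIC))
```

```text
7.7 [ 385.67247761 -327.88814009  175.24918377] [-3.14148657e+00 -1.70431280e-04 -3.05940395e-01]
g [([239.4, 232.8], 22), ([251.8, 237.4], 70)]
r [([337.6, 217.9], 277), ([225.5, 229.8], 17), ([292.9, 249.8], 64)]
g [([297.6, 226.9], 39), ([280.5, 253.5], 20)]
r [([267.7, 259.5], 15)]
```

View pics/j2.png

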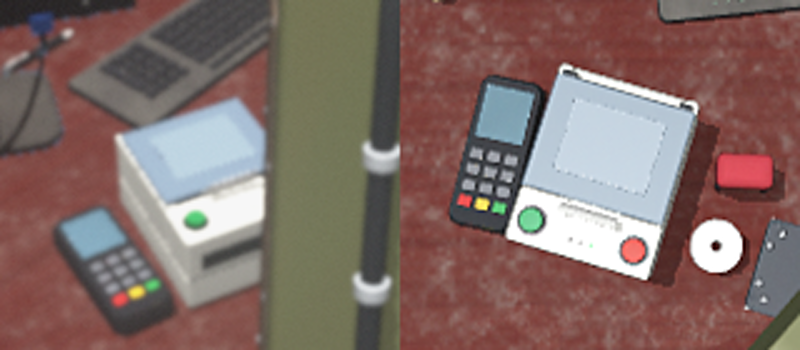

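Lid is flush in both views and the keys' pixels haven't changed, so the printer did not move. Now I triangulate the feed key.

Run:
```python
from h import *
t=manip.camera("top"); s=manip.camera("scene"); st=manip.read_state(); p=st["eef_pos"]
f1=ray(t,252.3,237.9,107); f2=ray(s,298.1,227.4,107); print(f1,f2,"pow",ray(t,293.4,250.3,107))
y=st["eef_rot"][2]; T=np.array([[np.cos(y),-np.sin(y)],[np.sin(y),np.cos(y)]])
for f in(f1,f2,np.array([452,-53,0])):
    d=T.T@(f[:2]-p[:2]); print(d[0],-d[1],p)
```

```text
[450.66852166 -53.84129309 107.        ] [450.12206098 -47.75540055 107.        ] pow [ 421.39874574 -149.4810914   107.        ]
-20.223997249259874 -280.0097680667607 [ 386.14859878 -327.06585243  175.1584664 ]
-22.567119970542414 -285.6530368998132 [ 386.14859878 -327.06585243  175.1584664 ]
-19.205397720942102 -281.2110438974205 [ 386.14859878 -327.06585243  175.1584664 ]
```

>>> {"fn": "send_rows", "kwargs": {"series": [[[0,-1,-15,0,0],[0,-4,-50,0,0],[0,-8,-90,0,0],[0,-10,-130,0,0],[0,-13,-170,0,0],[0,-16,-210,0,0],[0,-18,-245,0,0],[0,-20,-270,0,0],[0,-20.5,-281.5,0,0],[0,-20.5,-281.5,0,0]]]}}

```text
clock: 8.8
eef_pos: [450.6, -51.6, 175.0]
eef_rot: [-3.142, -0.0, -0.302]
wrist_force: [0.5, -0.4, 1.0]
finger_gap: 0.1
```

>>> {"fn": "send_rows", "kwargs": {"series": [[[0,0,0,8,0],[0,0,0,22,0],[0,0,0,38,0],[0,0,0,46,0],[0,0,0,50,0],[0,0,0,52,0],[0,0,0,52,0]]]}}

```text
clock: 9.5
eef_pos: [450.7, -53.5, 123.1]
eef_rot: [3.142, -0.0, -0.305]
wrist_force: [-0.1, 0.4, 0.1]
finger_gap: 0.1
```

Run:
```python
from h import *
t=manip.camera("top"); s=manip.camera("scene"); st=manip.read_state(); p=st["eef_pos"]; print(p,st["wrist_force"])
print(proj(s,p-[0,0,8]),proj(t,p-[0,0,8]))
a=s["img"][170:270,240:340]; b=t["img"][190:290,210:310]
cv2.imwrite("pics/j3.png",cv2.resize(np.hstack([a,b])[:,:,::-1],None,fx=4,fy=4,interpolation=cv2.INTER_CUBIC))
```

```text
[450.84570699 -53.35647597 123.37833475] [ 0.49215815  0.10130359 -0.37872119]
[299.58282702 223.64550202] [251.51316456 237.66105158]
```

View pics/j3.png

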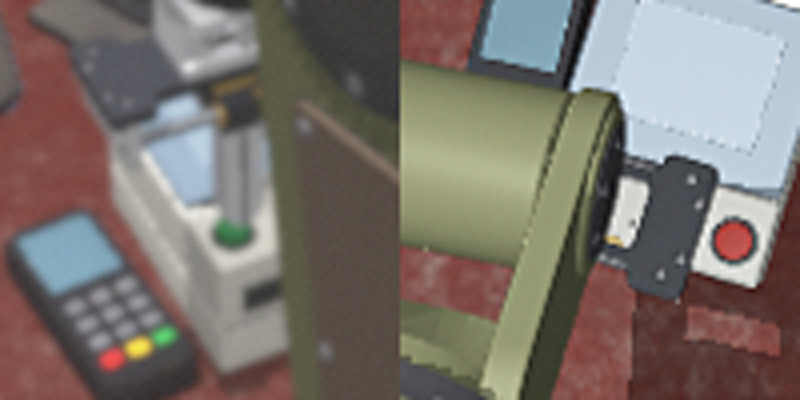

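Fingertips sit right over the green key (left crop at 233,232), and the red key is well clear. I'll press.

>>> {"fn": "send_rows", "kwargs": {"series": [[[0,0,0,3,0],[0,0,0,6,0],[0,0,0,8,0],[0,0,0,10,0],[0,0,0,11.5,0],[0,0,0,12.2,0],[0,0,0,12.2,0]]]}}

```text
clock: 10.3
eef_pos: [450.8, -53.3, 111.8]
eef_rot: [-3.142, -0.001, -0.305]
wrist_force: [-6.9, 1.8, 17.8]
finger_gap: 0.0
```

Bottomed out. I ease off slightly, hold, then release.

>>> {"fn": "send_rows", "kwargs": {"series": [[[0,0,0,-0.3,0],[0,0,0,-0.3,0],[0,0,0,-0.3,0],[0,0,0,-0.3,0],[0,0,0,-0.3,0],[0,0,0,-0.3,0],[0,0,0,-0.3,0],[0,0,0,-0.3,0],[0,0,0,-0.3,0],[0,0,0,-0.3,0]]]}}

```text
clock: 11.3
eef_pos: [450.8, -53.2, 111.9]
eef_rot: [-3.142, -0.001, -0.305]
wrist_force: [-5.4, 1.7, 15.1]
finger_gap: 0.5
```

>>> {"fn": "send_rows", "kwargs": {"series": [[[0,0,0,0,0],[0,0,0,0,0],[0,0,0,0,0],[0,0,0,-3,0],[0,0,0,-10,0],[0,0,0,-30,0],[0,0,0,-55,0],[0,0,0,-65,0],[0,0,0,-65,0]]]}}

```text
clock: 12.2
eef_pos: [451.1, -53.3, 177.0]
eef_rot: [-3.141, -0.002, -0.305]
wrist_force: [0.2, 0.4, -0.0]
finger_gap: 0.5
```

>>> {"fn": "send_rows", "kwargs": {"series": [[[0,0,15,0,0],[0,0,50,0,0],[0,0,90,0,0],[0,0,130,0,0],[0,0,170,0,0],[0,0,210,0,0],[0,0,250,0,0],[0,0,275,0,0],[0,0,285,0,0],[0,0,285,0,0]]]}}

```text
clock: 13.2
eef_pos: [364.6, -325.3, 175.0]
eef_rot: [-3.141, 0.001, -0.306]
wrist_force: [-0.0, 0.1, 0.0]
finger_gap: 0.6
```

Run:
```python
from h import *
t=manip.camera("top"); s=manip.camera("scene"); st=manip.read_state(); print(st["clock"],st["eef_pos"],st["wrist_force"])
for c in(t,s):
    img=c["img"].astype(int)
    for nm,m in(("g",(img[:,:,1]>img[:,:,0]+50)&(img[:,:,1]>img[:,:,2]+30)),("r",(img[:,:,0]>img[:,:,1]+110))):
        n,l,x,ce=cv2.connectedComponentsWithStats(m.astype(np.uint8))
        print(nm,[(np.round(ce[i],1).tolist(),int(x[i,4])) for i in range(1,n) if x[i,4]>12 and 220<ce[i][0]<345 and 170<ce[i][1]<270])
a=s["img"][140:280,220:380]; b=t["img"][150:290,200:360]
cv2.imwrite("pics/j4.png",cv2.resize(np.hstack([a,b])[:,:,::-1],None,fx=2.5,fy=2.5,interpolation=cv2.INTER_CUBIC))
```

```text
13.3 [ 365.23375529 -324.13491057  175.44805961] [ 0.39366291 -0.34578574  0.4291025 ]
g [([239.4, 232.8], 22), ([251.8, 237.4], 70)]
r [([337.6, 217.9], 276), ([225.5, 229.8], 17), ([292.9, 249.8], 64)]
g [([297.6, 226.9], 39), ([280.5, 253.5], 20)]
r [([267.7, 259.5], 15)]
```

View pics/j4.png

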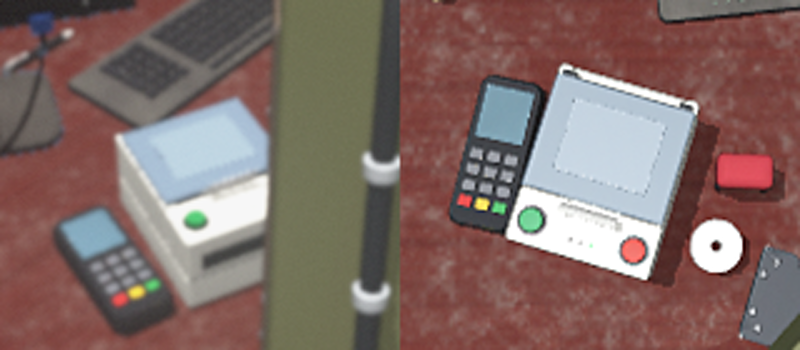

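The lid is shut, the green key is back up, and the keys' pixels match those from before. Handing in.

```bash
python3 -c "
from cell import manip
print(manip.sign_off())"
```

```text
the job is handed in; nothing more can be done
None
```

I shut the cover, pressed and released the green feed key, and handed the job in at about 13.3 s of the 48 s allowed. My checks agreed, except that I saw no paper come out.

- **Cover:** I pushed it down with the closed fingertips until it stopped. The tips were then at 108.5 mm, against 108 mm expected when shut. The wrist force reached about 18 N down and 8 N sideways against the stop. That is above the 1 to 4 N needed to shut it, but the printer did not move. Afterwards both pictures showed the cover flush.
- **Feed key:** I pressed it to its stop, with about 15–18 N on the wrist against the 4.5 N spring. It stayed down for about 1.5 s, going by the timing of the moves, and then I released it. In the last pictures it looks the same as before the press.
- **Rest of the desk:** The green key's position is unchanged in both cameras and the red key's in the top view, so the printer did not shift. The nearby items look unmoved and the red key was never touched. The stapler, bell and spools were outside the last crop, but the arm did not go low near them. The arm ended clear of everything, with the wrist force at zero.
- **Not confirmed:** No paper could be seen coming out in the last pictures. That the feed worked rests only on the force and the fingertip height.

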